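Find the bead box lid that rocks and snap it home

TASK

One of the six snap-in lids in the bead tray has not snapped shut. With the fingertips closed, press lightly on a finger rib of one lid after another until you find the one that rocks, then press that lid down in its middle until it snaps in and sits level with the rest. Give the firm lids only a light touch, pick nothing up, and leave the other things on the table where they are.

Things in the scene. Friction and masses are not known exactly. Their poses are not given: they have to be found in the camera images.
- tray: shallow plywood tray, 164 mm (x) x 238 mm (y), walls 22 mm high, fixed on the table; origin under its centre, z up. It holds six clear bead boxes, 72 mm square, in two rows (along y) of three, 74 mm apart; box walls reach 49.5 mm above the table. The lids' x and y axes are parallel to the tray's.
- lid_1: One of six identical blue-green snap-in lids, 63 x 63 mm, each on its own bead box. Raised flat middle, 52 x 52 mm; on it two ivory finger ribs, 5 mm wide and 36 mm long along y, centred at x = -19 and x = +19 mm. Origin: centre of the underside, z up; the flat middle is 12.5 mm above the origin, the rib tops 15 mm. Five lids are shut, one is loose; which one is not marked.
- lid_2: Same as lid_1. Any of the six that is shut lies level, origin 40 mm above the table (flat middle at 52.5 mm, rib tops at 55 mm). It rests on a soft seal: pressed anywhere, on a rib too, it sinks up to 1.3 mm without tilting (about 2 N to start, 6 N at the end, hard after that) and comes back. A shut lid is hurt by more than 20 N.
- lid_3: Same as lid_1. Whichever of the six is loose sits level 4 mm higher than a shut one, on two sprung catches at the middle of its +y and -y sides. Under 1 N on top of either rib tips it about 0.15 rad until its edge rests on the seal: the pressed rib stops 56 to 57 mm above the table, the other rises to about 62 mm. Let go, it tips back level.
- lid_4: Same as lid_1. Whichever lid is loose shuts with a straight push of 10 to 14 N on its flat middle: one side may go in just before the other, then both catches are passed, it drops 4 mm in all onto the seal and stays. Pushed on a rib it only tips, unless pushed far harder.
- lid_5: Same as lid_1, on another box of the tray; it too may be shut or be the loose one.
- lid_6: Same as lid_1, on another box of the tray; it too may be shut or be the loose one.
- hoop: ivory plastic embroidery hoop lying flat, 150 mm across, 10 mm high, with a small clamp block; origin under its centre. Bystander.
- thimble: stainless steel thimble, 19 mm across, 22 mm high, standing near the tray; origin under its centre. Bystander.
- bead_vial: clear bead vial with a white screw cap, 26 mm across, 62 mm high, standing near the tray; origin under its centre. Bystander.
- thread_spool: spool of red thread, 28 mm across, 40 mm high, standing beyond the tray; origin under its centre. Bystander.
- spoon_rest: white ceramic spoon rest, 165 x 90 x 15 mm, long axis x; origin under the middle of its dish. Bystander.
- spool_tower: aluminium tower on a round foot 110 mm across, 190 mm high, carrying six thread spools on two discs; origin under its centre. Bystander.

How it is judged:
By the outcome, as a careful person would: the job done as asked, in the order asked, and still so for the second after the job is handed in, with the robot touching nothing.
It also fails if it takes over 58 s, if anything falls off the work surface, if the arm or the gripper's body presses on something with over 40 N, if the wrist force passes 120 N, or if a joint passes its speed limit or range.

ROBOT

A 6-joint arm with a two-finger parallel gripper is mounted at the origin on the work surface. World frame = base frame: x ahead of the robot, y to its left, z up, the work surface at z = 0. Lengths are in m, angles in rad, forces in N, time in s.
With the tool pointing down it reaches from about 0.3 to 0.875 m from the base axis. Payload 6.4 kg.
Tool frame: the origin (TCP) lies between the finger pads; the fingertips stand 17 mm ahead of it and the grasp point (between the pads) lies 2 mm behind it (arm.finger_overhang is the distance from the TCP to the fingertips, in m); x points along the fingers, z is the direction in which the jaws open and shut, and the axes are right-handed (so a half turn about x gives the same grasp; the last joint's range is limited). The gripper opens to 88 mm and grips with 3 to 60 N. Pads are 18 mm wide; open, the fingers measure 123 mm over their backs; the gripper's body (75 mm by 187 mm) begins 45 mm behind the grasp point.
Start: joints at [-1.554, 0.181, 1.607, -0, 1.354, -0.206], TCP at [0.127, -0.561, 0.256] pointing down, gripper open.
Joint ranges: [-2.99, 2.99], [-0.89, 2.07], [0.3, 2.58], [-1.14, 4.28], [0, 2.63], [-3.12, 3.12]. Speed limits (rad/s): [2.57, 2.57, 3.01, 3.14, 3.14, 3.14].

INTERFACE

Orientations are given as a unit quaternion [w, x, y, z].
In Python, from bench import sensors, camera, get_calibration, arm gives the robot as it stands. The module is installed in compiled form; this text tells all that it offers.
- The arm moves only by the tool carry_out, never from a script. Its argument "commands" is one flat list of numbers, 4 for each row, row after row: the shift along the world's x, y, z in mm, then the turn about the world's z in rad. A call has exactly 5 rows; each row shifts and turns the commanded pose from where the row before left it; what a row does not reach is not made up. A row lasts 1/8 s, in which the tool goes at most 62.5 mm and 10.7 degrees, less where a joint would pass 70% of its speed; a pose out of reach is approached as far as the arm can. A call is refused whole if a number of a shift passes 62.5 or a number of a turn 0.188, either way. A call with a gripper value outside its range is refused whole. "fingers" is the finger opening in mm, from 0 to 88.1, set as the call begins (left out, the last holds). The fingers move at their own pace and stop on an object; "newtons" is the grip in N (left out, the last holds). Time passes only in rows, so rows that do not move let the fingers close, or fill a call up. It gives the time, the measured TCP pose, the force and the opening at its end, in the units of the state.
- sensors.observe(): the state, without advancing time (a new reading comes with each control period).
- camera(name): name is "scene" or "top" or "wrist"; returns the picture (400x640x3 uint8, blue, green, red); there is no depth.
- get_calibration(name): a dict with "camera_matrix" (3x3 intrinsics, pixels), "k1" (the pictures are not rectified: a ray, as slopes to the right and down, at radius r is drawn at 1 + k1 r^2 times it, then the intrinsics apply), "R" (3x3) and "t" (3): a world point X has camera coordinates R X + t. Camera axes: x right, y down, z forward; pixel columns grow to the right and rows downward; lengths in m; the calibration is good to about 2 mm. A picture is of the moment at which its call begins: read the wrist's pose just before it. get_calibration takes no time and is no camera call; for the wrist camera it gives the pose at the moment of the call.
- arm.finish_job(): hands the job in, once; it reports no verdict.
The state is a dict: "time_s": time; "q": joint angles; "dq": joint speeds; "effort": joint torques, N m; "eef_pos": TCP position; "tool_rot": TCP orientation; "ft_force": force on the tool from outside, world axes, zero at the start; "moment": the same for the moment, N m; "opening": finger opening in m.
Only numpy, scipy, OpenCV 4.12 (cv2) and the standard library are available. Lean on these libraries where they do the work, as an engineer would, in place of code of your own. Each camera call takes 0.05 s, during which the arm holds its last target.

## Working session

There is one attempt and no reset: what is moved stays moved. The work goes in short steps, Python scripts to look and compute and a tool call to move; the robot and the scene stay as the last step left them, time stands still between calls to the robot, and variables do not carry over. Pictures are saved under pics/ and viewed, and the job is handed in when it is done.

Besides the shell and the picture viewer there is one more tool, called after "Request:" as name(argument=value, ...) on one line, values as JSON. carry_out: Moves the arm, as the interface text tells. Its arguments: {"type":"object","properties":{"commands":{"type":"array"},"fingers":{"type":"number"},"newtons":{"type":"number"}},"required":["commands"]}

```bash
mkdir -p pics; python3 - <<'E'
from bench import sensors,camera,get_calibration,arm
import cv2
for n in("top","scene"):
    cv2.imwrite(f"pics/{n}0.png",camera(n)); c=get_calibration(n); print(n,c)
s=sensors.observe();print(s, arm.finger_overhang)
E
```

```text
top {'camera_matrix': array([[513.90669206,   0.        , 309.94248254],
       [  0.        , 513.90669206, 203.67690932],
       [  0.        ,   0.        ,   1.        ]]), 'k1': -0.053058430466126155, 'R': array([[ 5.74473747e-02, -9.98348300e-01, -6.86044947e-04],
       [-9.77282130e-01, -5.60947274e-02, -2.04384490e-01],
       [ 2.04008425e-01,  1.24118118e-02, -9.78890448e-01]]), 't': array([-0.01601617,  0.55491617,  1.42553094])}
scene {'camera_matrix': array([[450.93469243,   0.        , 320.20633236],
       [  0.        , 450.93469243, 194.53979132],
       [  0.        ,   0.        ,   1.        ]]), 'k1': -0.028990119362472477, 'R': array([[ 0.69279528,  0.72083684,  0.0207112 ],
       [ 0.4604221 , -0.42004152, -0.78203364],
       [-0.55501909,  0.55132511, -0.62289199]]), 't': array([-0.37817434, -0.19484494,  1.84505397])}
{'time_s': 0.1, 'q': array([-1.55429163e+00,  1.81475743e-01,  1.60788467e+00, -3.49773617e-05,
        1.35381396e+00, -2.06294305e-01]), 'dq': array([ 0.00031845, -0.00285039, -0.0012396 , -0.00058595, -0.00093221,
       -0.00231512]), 'effort': array([ 6.49849335e-04, -4.34821379e+01, -3.42695403e+01,  7.03657698e-02,
        3.39419302e-02, -4.68184271e-05]), 'eef_pos': array([ 0.12705477, -0.56032167,  0.25490644]), 'tool_rot': array([ 0.55212137,  0.44173733,  0.55285235, -0.44089047]), 'ft_force': array([ 0.09331913, -0.68007174, -0.22566386]), 'moment': array([-0.03645741, -0.00539392,  0.02128189]), 'opening': 0.08835177345683703} 0.017
```

View pics/top0.png

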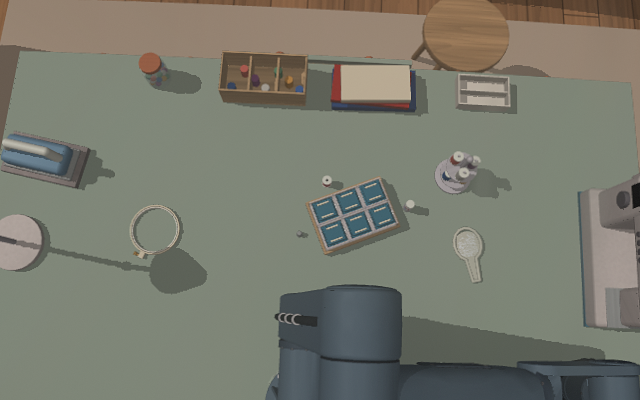

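View pics/scene0.png

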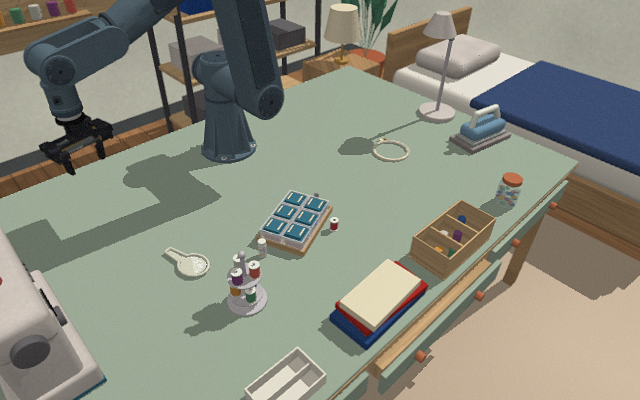

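The top view shows the tray around (353,215) with six lids. The thimble is at (299,233), the spool at (327,181), the vial at (410,204) and the tower at (457,172). I'll enlarge the tray.

```bash
python3 - <<'E'
import cv2
a=cv2.imread("pics/top0.png")[165:265,285:425]
cv2.imwrite("pics/topc.png",cv2.resize(a,None,fx=5.5,fy=5.5,interpolation=cv2.INTER_CUBIC))
a=cv2.imread("pics/scene0.png")[180:260,250:345]
cv2.imwrite("pics/scenec.png",cv2.resize(a,None,fx=7,fy=7,interpolation=cv2.INTER_CUBIC))
E
```

```text
(no output)
```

View pics/topc.png

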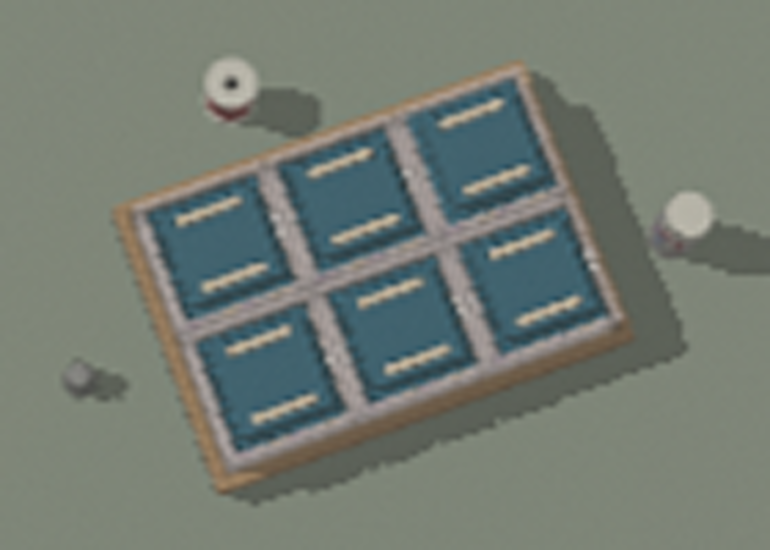

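View pics/scenec.png

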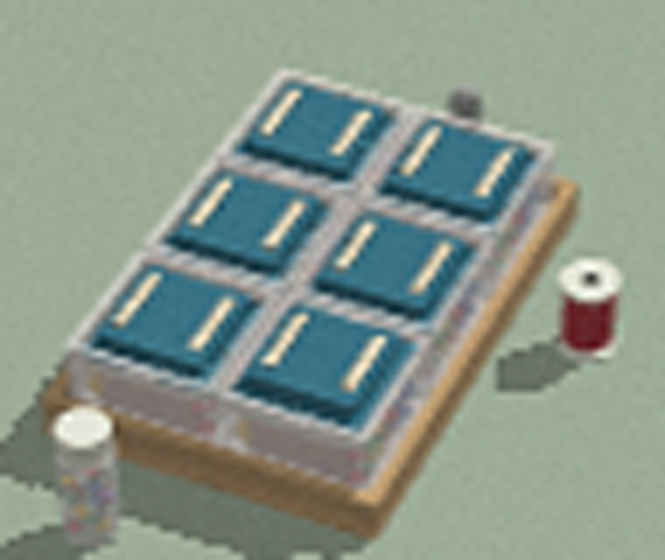

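```bash
cat > h.py <<'E'
import numpy as np, cv2
from bench import sensors,camera,get_calibration
def ray(n,uv,z,c=None):
    c=c or get_calibration(n)
    p=cv2.undistortPoints(np.array(uv,float).reshape(-1,1,2),c["camera_matrix"],np.array([c["k1"],0,0,0.]))[:,0]
    R,t=c["R"],c["t"]; o=-R.T@t
    d=np.c_[p,np.ones(len(p))]@R
    return o+d*((z-o[2])/d[:,2])[:,None]
E
python3 - <<'E'
from h import *
from scipy.optimize import least_squares
A=[(209,212),(236,277),(340,163),(366,229),(472,113),(496,179),(258,340),(285,409),(391,292),(418,360),(522,243),(549,311)]
px=(np.array(A)+.5)/5.5-.5+[285,165]
W=ray("top",px,.055)[:,:2]
M=np.array([(rx+s,y) for rx in(.037,-.037) for y in(.074,0,-.074) for s in(.019,-.019)])
f=lambda p:(np.c_[M[:,0]*np.cos(p[2])-M[:,1]*np.sin(p[2]),M[:,0]*np.sin(p[2])+M[:,1]*np.cos(p[2])]+p[:2]-W)
r=least_squares(lambda p:f(p).ravel(),[.5,0,.2])
print(r.x); print(np.round(f(r.x)*1e3,1))
B=[(283,113),(351,132),(419,150),(495,172),(212,203),(286,224),(350,245),(433,269),(135,299),(212,322),(285,340),(364,363)]
px2=(np.array(B)+.5)/7-.5+[250,180]
W2=ray("scene",px2,.055)[:,:2]
# order: scene row0: +y; near(-x) lid far.. 
print(np.round(W2*1e3,1));print(np.round(W*1e3,1))
E
```

```text
[ 0.53844404 -0.11066659  0.4146972 ]
[[ 0.8  0.2]
 [-0.1  0.8]
 [ 0.3  0.1]
 [ 0.2 -0.1]
 [-1.1  1. ]
 [-0.8 -0.4]
 [-0.4 -0.6]
 [ 0.2 -0.2]
 [ 0.1 -0.2]
 [ 0.4 -0. ]
 [-0.1 -0.2]
 [ 0.5 -0.3]]
[[ 465.6  -65.3]
 [ 498.4  -50.9]
 [ 530.2  -36.1]
 [ 566.3  -20.8]
 [ 493.9 -133.3]
 [ 528.3 -117.8]
 [ 559.1 -105.9]
 [ 596.9  -89.2]
 [ 521.6 -201.2]
 [ 556.5 -185.6]
 [ 587.3 -169.5]
 [ 621.8 -153.7]]
[[ 559.1  -20.5]
 [ 525.2  -36.5]
 [ 589.4  -88.2]
 [ 554.7 -103.3]
 [ 620.6 -156.9]
 [ 585.5 -170.7]
 [ 492.5  -49.6]
 [ 457.2  -65.3]
 [ 521.9 -117.8]
 [ 486.8 -133.2]
 [ 551.9 -185.4]
 [ 516.5 -200.6]]
```

```bash
python3 - <<'E'
from h import *
from scipy.spatial.transform import Rotation as Ro
s=sensors.observe();q=s["tool_rot"]
R=Ro.from_quat([*q[1:],q[0]]).as_matrix();print(R.round(3))
print("tool z yaw",np.arctan2(R[1,2],R[0,2]))
print("foot of tower",ray("top",[(454,180)],0), ray("top",[(410,204)],.062),ray("top",[(466,162)],.19))
E
```

```text
[[-0.     0.975  0.221]
 [ 0.002  0.221 -0.975]
 [-1.     0.    -0.002]]
tool z yaw -1.347989537479642
foot of tower [[ 0.66540515 -0.4165766   0.        ]] [[ 0.56951334 -0.27207103  0.062     ]] [[ 0.66518244 -0.39692844  0.19      ]]
```

Request:
carry_out(commands=[41,45,0,0,41,45,0,0,41,45,0,0.06,41,45,0,0.06,41,45,0,0.072], fingers=0, newtons=20)

```text
time_s: 0.72
eef_pos: [0.333, -0.3341, 0.2556]
tool_rot: [0.593, 0.386, 0.593, -0.386]
ft_force: [0.1, -0.2, -0.1]
opening: 0.0405
```

Request:
carry_out(commands=[41,45,0,0,41,45,0,0,41,45,0,0,41,45,0,0,0,0,0,0])

```text
time_s: 1.35
eef_pos: [0.4977, -0.1522, 0.2553]
tool_rot: [0.593, 0.385, 0.594, -0.384]
ft_force: [-0.6, -0.5, 0.3]
opening: 0.0002
```

```bash
cat > st.py <<'E'
from h import *
from scipy.spatial.transform import Rotation as Ro
s=sensors.observe();q=s["tool_rot"];R=Ro.from_quat([*q[1:],q[0]]).as_matrix()
print(s["time_s"],s["eef_pos"].round(4),"yaw",np.arctan2(R[1,2],R[0,2]).round(4),R[:,0].round(3),s["ft_force"].round(2),s["opening"])
E
python3 - <<'E'
import st
from h import *
c=get_calibration("wrist");im=camera("wrist")
cv2.imwrite("pics/w1.png",im);np.savez("w1.npz",**c)
E
```

```text
1.35 [ 0.4977 -0.1522  0.2553] yaw -1.1499 [-0.     0.001 -1.   ] [-0.63 -0.47  0.25] 0.00023443660041011738
```

View pics/w1.png

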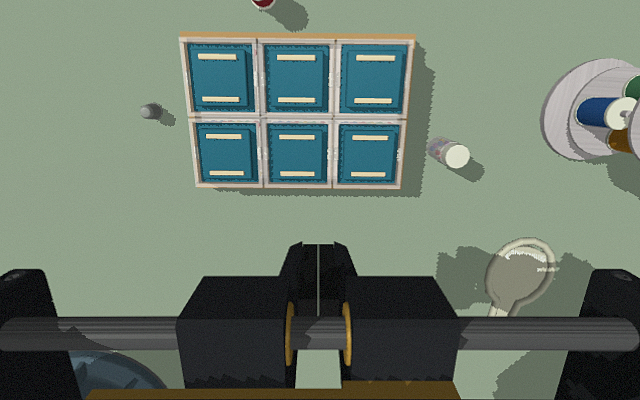

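The wrist view shows all six lids, with ribs from about (217,57) to (371,175). I'll refine the rib positions in a crop.

```bash
python3 - <<'E'
import cv2
a=cv2.imread("pics/w1.png")[30:195,175:420]
cv2.imwrite("pics/w1c.png",cv2.resize(a,None,fx=3.2,fy=3.2,interpolation=cv2.INTER_CUBIC))
E
```

```text
(no output)
```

View pics/w1c.png

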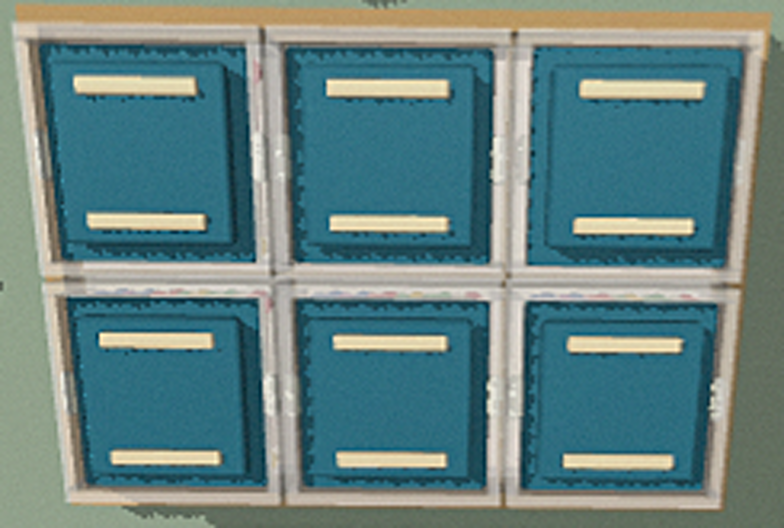

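```bash
python3 - <<'E'
from h import *
from scipy.optimize import least_squares
im=cv2.imread("pics/w1.png").astype(int)
c=dict(np.load("w1.npz"));c["k1"]=float(c["k1"])
g=[(217,57),(220,100),(295,56),(296,100),(375,58),(374,101),(222,136),(226,174),(297,136),(297,174),(373,138),(371,175)]
px=[]
for u,v in g:
    s=im[v-7:v+8,u-27:u+28]; m=(s[...,2]>170)&(s[...,2]>s[...,0]+15)
    ys,xs=np.nonzero(m);px.append((u-27+xs.mean(),v-7+ys.mean(),m.sum()))
px=np.array(px);print(px.round(1).tolist())
W=ray("wrist",px[:,:2],.055,c)[:,:2]
M=np.array([(rx+s,y) for rx in(.037,-.037) for y in(.074,0,-.074) for s in(.019,-.019)])
f=lambda p:(np.c_[M[:,0]*np.cos(p[2])-M[:,1]*np.sin(p[2]),M[:,0]*np.sin(p[2])+M[:,1]*np.cos(p[2])]+p[:2]-W)
r=least_squares(lambda p:f(p).ravel(),[.5,0,.2],loss='soft_l1',f_scale=.0005)
print(r.x); print(np.round(f(r.x)*1e3,1).tolist())
x,y,t=r.x
for n,(a,b) in zip("ABCDEF",[(.037,.074),(.037,0),(.037,-.074),(-.037,.074),(-.037,0),(-.037,-.074)]):
  print(n,[(round(x+(a+o)*np.cos(t)-b*np.sin(t),4),round(y+(a+o)*np.sin(t)+b*np.cos(t),4)) for o in(.019,0,-.019)])
E
```

```text
[[216.6, 56.0, 189.0], [221.2, 98.8, 169.0], [295.5, 57.0, 190.0], [295.5, 99.4, 153.0], [375.3, 57.4, 208.0], [371.6, 100.1, 175.0], [223.8, 135.9, 164.0], [226.3, 172.5, 134.0], [296.2, 136.5, 138.0], [296.0, 173.2, 152.0], [369.6, 137.4, 159.0], [371.6, 173.9, 158.0]]
[ 0.53888764 -0.10882704  0.4112415 ]
[[0.1, 0.2], [-0.2, 1.1], [0.3, -0.1], [0.4, -0.5], [-0.3, 0.4], [0.4, -0.6], [-0.4, 0.6], [-0.3, 0.1], [-0.0, -0.4], [0.2, -1.1], [0.3, -0.3], [-1.7, 3.5]]
A [(np.float64(0.5606), np.float64(-0.0186)), (np.float64(0.5432), np.float64(-0.0262)), (np.float64(0.5258), np.float64(-0.0338))]
B [(np.float64(0.5902), np.float64(-0.0864)), (np.float64(0.5728), np.float64(-0.094)), (np.float64(0.5554), np.float64(-0.1016))]
C [(np.float64(0.6198), np.float64(-0.1543)), (np.float64(0.6024), np.float64(-0.1619)), (np.float64(0.585), np.float64(-0.1695))]
D [(np.float64(0.4928), np.float64(-0.0482)), (np.float64(0.4754), np.float64(-0.0558)), (np.float64(0.458), np.float64(-0.0634))]
E [(np.float64(0.5224), np.float64(-0.116)), (np.float64(0.505), np.float64(-0.1236)), (np.float64(0.4876), np.float64(-0.1312))]
F [(np.float64(0.552), np.float64(-0.1839)), (np.float64(0.5346), np.float64(-0.1914)), (np.float64(0.5171), np.float64(-0.199))]
```

Request:
carry_out(commands=[-10,21,-50,-0.01,0,0,-60,0,0,0,-50,0,0,0,-12,0,0,0,0,0])

```text
time_s: 2.02
eef_pos: [0.4858, -0.1357, 0.084]
tool_rot: [0.59, 0.39, 0.59, -0.39]
ft_force: [-0.8, 0.9, 0.6]
opening: 0.0005
```

```bash
python3 st.py; python3 - <<'E'
from h import *
c=get_calibration("wrist");im=camera("wrist")
cv2.imwrite("pics/w2.png",im)
E
```

```text
2.025 [ 0.4858 -0.1357  0.084 ] yaw -1.1674 [-0.001  0.    -1.   ] [-0.8   0.87  0.59] 0.0004887695986413552
```

View pics/w2.png

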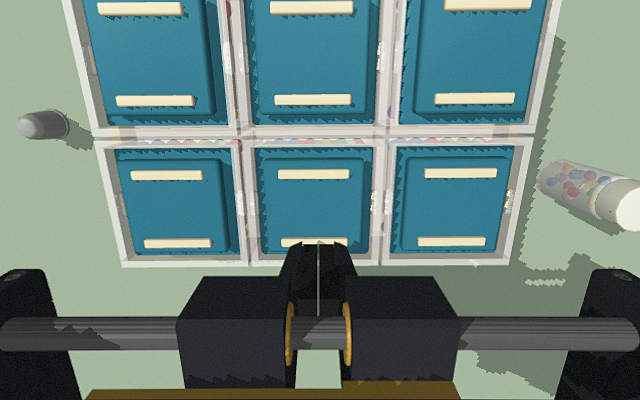

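Request:
carry_out(commands=[2,4,0,0,0,0,-6,0,0,0,-3,0,0,0,-1,0,0,0,0,0])

```text
time_s: 2.7
eef_pos: [0.488, -0.1307, 0.0736]
tool_rot: [0.59, 0.389, 0.59, -0.389]
ft_force: [0.4, -0.4, 0.1]
opening: 0.0004
```

```bash
python3 st.py
```

```text
2.7 [ 0.488  -0.1307  0.0736] yaw -1.1659 [-0.  0. -1.] [ 0.39 -0.38  0.13] 0.00042140024364080257
```

Request:
carry_out(commands=[0,0,-0.5,0,0,0,-0.5,0,0,0,0,0,0,0,0,0,0,0,0,0])

```text
time_s: 3.32
eef_pos: [0.4881, -0.1308, 0.0728]
tool_rot: [0.59, 0.389, 0.59, -0.389]
ft_force: [-0.3, 1.1, 0.4]
opening: 0.0006
```

```bash
python3 st.py
```

```text
3.325 [ 0.4881 -0.1308  0.0728] yaw -1.166 [ 0. -0. -1.] [-0.3   1.05  0.36] 0.0005538163190438375
```

Request:
carry_out(commands=[0,0,-0.6,0,0,0,-0.6,0,0,0,0,0,0,0,0,0,0,0,0,0])

```text
time_s: 3.95
eef_pos: [0.4882, -0.1309, 0.0717]
tool_rot: [0.59, 0.389, 0.59, -0.389]
ft_force: [-0.7, 0.6, 5.3]
opening: 0.0004
```

```bash
python3 st.py; python3 - <<'E'
from h import *
c=get_calibration("wrist");im=camera("wrist")
cv2.imwrite("pics/w3.png",im)
E
python3 st.py
```

```text
3.95 [ 0.4882 -0.1309  0.0717] yaw -1.166 [ 0. -0. -1.] [-0.69  0.63  5.34] 0.0004433335046014122
4.0 [ 0.4881 -0.1309  0.0717] yaw -1.1659 [ 0. -0. -1.] [-1.24 -0.04  4.68] 0.0007641646807477571
```

View pics/w3.png

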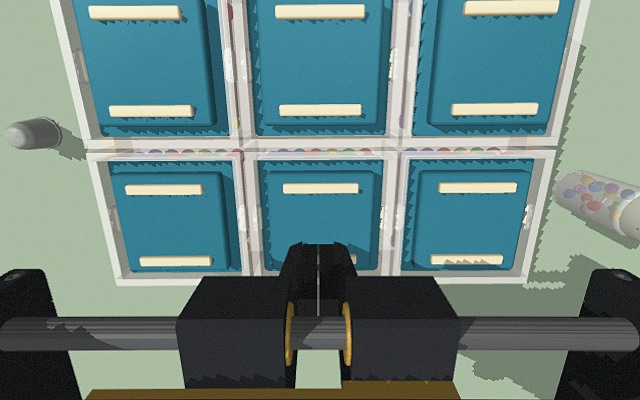

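Lid E takes about 5 N at its normal height, so it is firm. Next is F.

Request:
carry_out(commands=[0,0,13,0,14,-34,0,0,15,-34,0,0,0,0,-8,0,0,0,0,0])

```text
time_s: 4.62
eef_pos: [0.516, -0.1979, 0.0756]
tool_rot: [0.589, 0.389, 0.591, -0.389]
ft_force: [-0.7, 0.2, 0.5]
opening: 0.0005
```

Request:
carry_out(commands=[0,0,-2,0,0,0,-1,0,0,0,-1,0,0,0,0,0,0,0,0,0])

```text
time_s: 5.25
eef_pos: [0.5171, -0.1988, 0.0726]
tool_rot: [0.59, 0.389, 0.59, -0.389]
ft_force: [-0.4, -1.0, -0.3]
opening: 0.0006
```

```bash
python3 st.py
```

```text
5.25 [ 0.5171 -0.1988  0.0726] yaw -1.1659 [ 0. -0. -1.] [-0.37 -0.99 -0.26] 0.0005799862441429462
```

Nothing at 55.6 mm, so F isn't loose unless contact still shows. Now a light press.

Request:
carry_out(commands=[0,0,-0.5,0,0,0,-0.5,0,0,0,0,0,0,0,0,0,0,0,0,0])

```text
time_s: 5.88
eef_pos: [0.5172, -0.1989, 0.0717]
tool_rot: [0.59, 0.389, 0.59, -0.389]
ft_force: [-0.6, 0.7, 3.4]
opening: 0.0003
```

F is firm. Next is C's near rib.

Request:
carry_out(commands=[0,0,13,0,34,15,0,0,34,15,0,0,0,0,-8,0,0,0,0,0])

```text
time_s: 6.5
eef_pos: [0.5838, -0.1684, 0.0755]
tool_rot: [0.589, 0.389, 0.591, -0.389]
ft_force: [0.4, 0.5, 0.2]
opening: 0.0004
```

Request:
carry_out(commands=[0,0,-2,0,0,0,-1,0,0,0,-1,0,0,0,0,0,0,0,0,0])

```text
time_s: 7.12
eef_pos: [0.585, -0.1692, 0.0735]
tool_rot: [0.59, 0.389, 0.59, -0.389]
ft_force: [-2.0, 1.5, 6.0]
opening: 0.0004
```

Contact at 56.5 mm with 6 N points to C as the loose one. I'll check the picture for tilt.

```bash
python3 - <<'E'
from h import *
im=camera("wrist")
cv2.imwrite("pics/w4.png",im)
E
python3 st.py
```

```text
7.175 [ 0.585  -0.1692  0.0735] yaw -1.1664 [ 0. -0. -1.] [-2.84  1.18  7.84] 0.000523977606286788
```

View pics/w4.png

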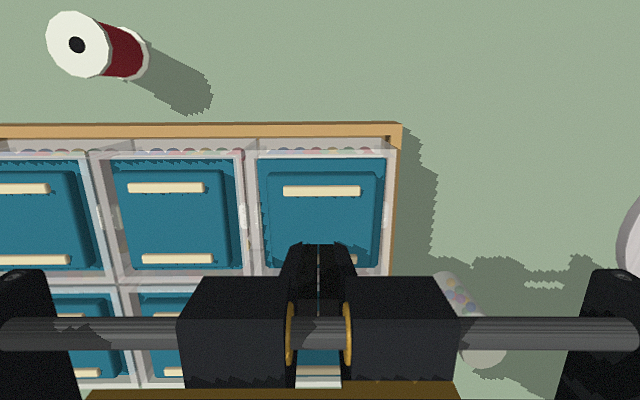

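In the picture, C's far rib at (321,190) is raised relative to its neighbours, so C is the loose lid. I'll lift, let it level, and go to its middle.

Request:
carry_out(commands=[0,0,13,0,17,8,0,0,0,0,0,0,0,0,-5,0,0,0,0,0])

```text
time_s: 7.8
eef_pos: [0.601, -0.1607, 0.0796]
tool_rot: [0.59, 0.389, 0.591, -0.389]
ft_force: [0.1, -0.3, -0.1]
opening: 0.0003
```

```bash
python3 - <<'E'
from h import *
im=camera("wrist")
cv2.imwrite("pics/w5.png",im)
E
python3 st.py
```

```text
7.85 [ 0.6013 -0.1608  0.0799] yaw -1.1663 [-0.001  0.001 -1.   ] [ 0.03  0.92 -0.04] 0.000622788004731931
```

View pics/w5.png

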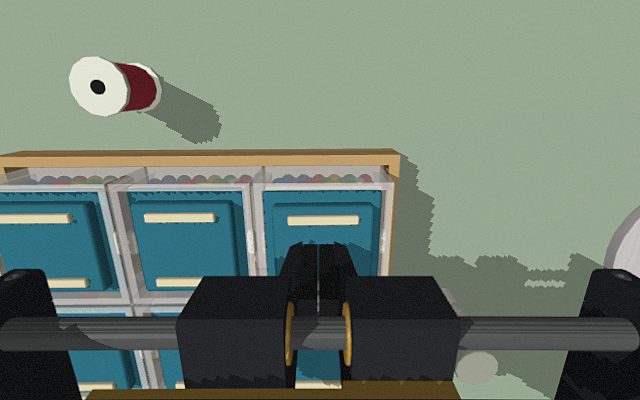

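Fingertips are between C's ribs, about 1.5 mm off-centre; I'll correct that and descend.

Request:
carry_out(commands=[1,-2,0,0,0,0,-3,0,0,0,-3,0,0,0,-1,0,0,0,0,0])

```text
time_s: 8.48
eef_pos: [0.6031, -0.1628, 0.0736]
tool_rot: [0.59, 0.389, 0.59, -0.389]
ft_force: [-1.0, 0.8, 2.3]
opening: 0.0002
```

Request:
carry_out(commands=[0,0,-0.5,0,0,0,-0.5,0,0,0,0,0,0,0,0,0,0,0,0,0])

```text
time_s: 9.1
eef_pos: [0.6032, -0.1629, 0.0726]
tool_rot: [0.59, 0.389, 0.59, -0.389]
ft_force: [1.3, 0.3, 1.9]
opening: 0.0005
```

Request:
carry_out(commands=[0,0,-0.5,0,0,0,-0.5,0,0,0,0,0,0,0,0,0,0,0,0,0])

```text
time_s: 9.72
eef_pos: [0.6033, -0.1629, 0.0721]
tool_rot: [0.591, 0.389, 0.59, -0.389]
ft_force: [0.0, 0.4, 6.0]
opening: 0.0004
```

```bash
python3 - <<'E'
from h import *
im=camera("wrist")
cv2.imwrite("pics/w6.png",im)
E
python3 st.py
```

```text
9.775 [ 0.6034 -0.1629  0.0721] yaw -1.166 [ 0.001 -0.    -1.   ] [-0.55  1.21  5.82] 0.0005706429098111903
```

View pics/w6.png

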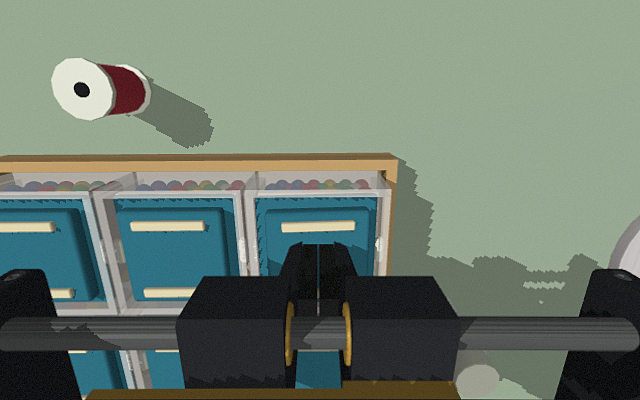

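Request:
carry_out(commands=[0,0,-0.5,0,0,0,-0.5,0,0,0,0,0,0,0,0,0,0,0,0,0])

```text
time_s: 10.4
eef_pos: [0.6026, -0.1626, 0.07]
tool_rot: [0.59, 0.389, 0.591, -0.389]
ft_force: [0.0, -0.2, 0.3]
opening: 0.0001
```

Request:
carry_out(commands=[0,0,-0.5,0,0,0,-0.5,0,0,0,0,0,0,0,0,0,0,0,0,0])

```text
time_s: 11.02
eef_pos: [0.603, -0.1628, 0.0695]
tool_rot: [0.59, 0.389, 0.59, -0.389]
ft_force: [-2.2, 0.6, 3.5]
opening: 0.0007
```

Request:
carry_out(commands=[0,0,-0.4,0,0,0,-0.4,0,0,0,0,0,0,0,0,0,0,0,0,0])

```text
time_s: 11.65
eef_pos: [0.6031, -0.1628, 0.0689]
tool_rot: [0.59, 0.389, 0.59, -0.389]
ft_force: [-3.2, 1.7, 5.7]
opening: 0.0005
```

Request:
carry_out(commands=[0,0,-0.4,0,0,0,-0.4,0,0,0,0,0,0,0,0,0,0,0,0,0])

```text
time_s: 12.28
eef_pos: [0.6032, -0.1628, 0.0687]
tool_rot: [0.59, 0.389, 0.59, -0.389]
ft_force: [-5.6, 1.2, 9.9]
opening: 0.0008
```

Request:
carry_out(commands=[0,0,15,0,0,0,30,0,-30,-13,40,0,-30,-13,40,0,-20,-10,20,0])

```text
time_s: 12.9
eef_pos: [0.5233, -0.2, 0.2162]
tool_rot: [0.592, 0.389, 0.588, -0.389]
ft_force: [-0.4, -0.4, -0.2]
opening: 0.0006
```

Request:
carry_out(commands=[-20,0,0,0,0,0,0,0,0,0,0,0,0,0,0,0,0,0,0,0])

```text
time_s: 13.52
eef_pos: [0.5034, -0.1986, 0.2125]
tool_rot: [0.59, 0.389, 0.591, -0.389]
ft_force: [1.1, -0.3, 0.2]
opening: 0.0003
```

```bash
python3 - <<'E'
from h import *
im=camera("wrist")
cv2.imwrite("pics/w7.png",im); c=get_calibration("wrist");np.savez("w7.npz",**c)
E
python3 st.py
```

```text
13.575 [ 0.5034 -0.1986  0.2126] yaw -1.1656 [-0.  0. -1.] [ 0.4  -0.1   0.19] 0.0007371011906914548
```

View pics/w7.png

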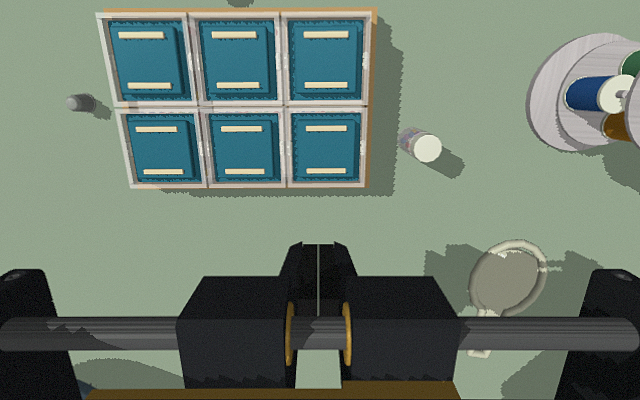

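All six lids look level. To check C's height I'll fit the rib positions, using the first picture as a control.

```bash
python3 - <<'E'
from h import *
from scipy.optimize import least_squares
M=np.array([(rx+s,y) for rx in(.037,-.037) for y in(.074,0,-.074) for s in(.019,-.019)])
def run(n,g):
    im=cv2.imread(f"pics/{n}.png").astype(int);c=dict(np.load(f"{n}.npz"))
    m=((im[...,2]>165)&(im[...,2]>im[...,0]+20)).astype(np.uint8)
    k,lab,st,ce=cv2.connectedComponentsWithStats(m)
    ok=[i for i in range(1,k) if st[i,4]>90 and st[i,2]<70 and st[i,2]>25 and st[i,3]<14]
    P=np.array([ce[min(ok,key=lambda i:np.hypot(*(ce[i]-q)))] for q in g])
    def proj(p,zs):
        X=np.c_[M[:,0]*np.cos(p[2])-M[:,1]*np.sin(p[2])+p[0],M[:,0]*np.sin(p[2])+M[:,1]*np.cos(p[2])+p[1],zs+p[3]]
        return cv2.projectPoints(X,cv2.Rodrigues(c["R"])[0],c["t"],c["camera_matrix"],np.array([float(c["k1"]),0,0,0]))[0][:,0]
    sc=[]
    for L in range(6):
        def f(p):
            z=np.full(12,.055);z[2*L:2*L+2]+=p[4]
            return (proj(p,z)-P).ravel()
        r=least_squares(f,[.5388,-.109,.411,0,0],x_scale=[.01,.01,.01,.01,.01]);sc.append((round(r.x[4]*1e3,1),round(2*r.cost,2)))
    print(n,"height excess mm per lid A-F, residual",sc,r.x.round(4))
run("w1",[(217,57),(220,100),(295,56),(296,100),(375,58),(374,101),(222,136),(226,174),(297,136),(297,174),(373,138),(371,175)])
run("w7",[(140,35),(150,86),(233,34),(237,86),(328,34),(326,86),(155,129),(163,172),(241,129),(244,172),(326,129),(326,172)])
E
```

```text
w1 height excess mm per lid A-F, residual [(np.float64(-2.1), np.float64(3.45)), (np.float64(4.0), np.float64(3.64)), (np.float64(5.4), np.float64(2.72)), (np.float64(-0.3), np.float64(3.92)), (np.float64(1.2), np.float64(3.84)), (np.float64(-1.3), np.float64(3.81))] [ 0.5387 -0.1088  0.4105 -0.0016 -0.0013]
w7 height excess mm per lid A-F, residual [(np.float64(1.0), np.float64(1.38)), (np.float64(-1.1), np.float64(1.61)), (np.float64(-2.3), np.float64(1.64)), (np.float64(-0.6), np.float64(1.65)), (np.float64(0.9), np.float64(1.68)), (np.float64(-1.3), np.float64(1.71))] [ 0.5385 -0.1087  0.4103 -0.0013 -0.0013]
```

The fit puts C about 5 mm high before and within noise of shut now. I'll confirm with one light rib touch on C.

Request:
carry_out(commands=[41,15,-30,0,41,15,-30,0,0,0,-50,0,0,0,-20,0,0,0,0,0])

```text
time_s: 14.2
eef_pos: [0.5839, -0.1684, 0.0815]
tool_rot: [0.589, 0.389, 0.592, -0.39]
ft_force: [-0.2, -0.3, 0.5]
opening: 0.0004
```

Request:
carry_out(commands=[0,0,-5,0,0,0,0,0,0,0,0,0,0,0,0,0,0,0,0,0])

```text
time_s: 14.82
eef_pos: [0.5852, -0.1689, 0.0782]
tool_rot: [0.59, 0.389, 0.59, -0.389]
ft_force: [-0.9, -0.1, 0.1]
opening: 0.0008
```

Request:
carry_out(commands=[0,0,-2,0,0,0,-2,0,0,0,-1.2,0,0,0,0,0,0,0,0,0])

```text
time_s: 15.45
eef_pos: [0.5851, -0.1688, 0.0727]
tool_rot: [0.59, 0.389, 0.59, -0.389]
ft_force: [-0.5, 0.4, 0.2]
opening: 0.0007
```

Request:
carry_out(commands=[0,0,-0.5,0,0,0,-0.5,0,0,0,0,0,0,0,0,0,0,0,0,0])

```text
time_s: 16.08
eef_pos: [0.5851, -0.1689, 0.0719]
tool_rot: [0.59, 0.389, 0.59, -0.389]
ft_force: [-0.3, -0.1, 3.5]
opening: 0.0004
```

C now behaves like E and F: no contact at 55.7 mm, 3.5 N at 54.9 mm. I'll lift clear and look once more.

Request:
carry_out(commands=[0,0,20,0,0,0,40,0,-30,-13,40,0,-30,-13,30,0,-20,-5,10,0])

```text
time_s: 16.7
eef_pos: [0.5052, -0.201, 0.2154]
tool_rot: [0.592, 0.389, 0.588, -0.389]
ft_force: [0.1, 0.7, -0.7]
opening: 0.0007
```

Request:
carry_out(commands=[0,0,0,0,0,0,0,0,0,0,0,0,0,0,0,0,0,0,0,0])

```text
time_s: 17.32
eef_pos: [0.5052, -0.1995, 0.2112]
tool_rot: [0.59, 0.389, 0.591, -0.389]
ft_force: [-0.7, 0.4, -0.9]
opening: 0.0003
```

```bash
python3 - <<'E'
from h import *
cv2.imwrite("pics/w8.png",camera("wrist"))
E
python3 st.py
```

```text
17.375 [ 0.5052 -0.1996  0.2114] yaw -1.1657 [-0.  0. -1.] [-0.45  0.73  0.65] 0.0006530278079203781
```

View pics/w8.png

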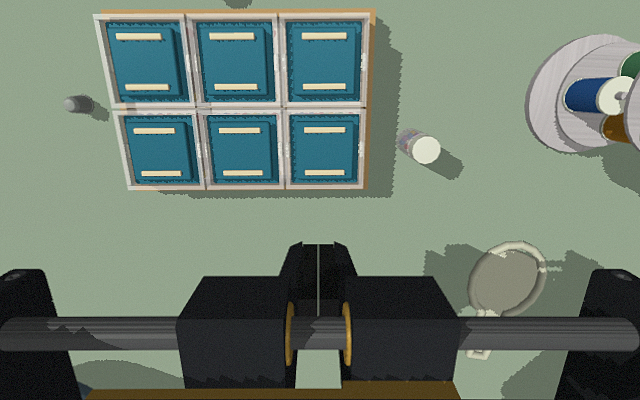

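All six lids are level (the pressed one at (325,60)), the bystanders in view haven't moved, and the gripper is clear. Handing in.

```bash
python3 -c "
from bench import arm
print(arm.finish_job())"
```

```text
the job is handed in; nothing more can be done
None
```

The loose lid was the one at the tray's +x, −y corner. It is now snapped shut, and I handed the job in at about 17 s.

- **Finding it:** I pressed one rib each on three lids. The first two (the middle and −y lids of the near row) were firm: no contact at about 55.7 mm and 3 to 5 N at about 54.7 mm. The third stopped the fingertips at 56.5 mm with 6 to 8 N, and its other rib rose in the picture. I did not touch the other three lids.
- **Shutting it:** I pressed its flat middle in small steps, and it gave way and dropped. I read at most 6 N before the drop, less than the 10 to 14 N stated, but I only read force at the end of each move. I then pressed it against the seal, reading up to 10 N downward with 5.6 N sideways.
- **Checks:** A light touch on the same rib afterwards met nothing at 55.7 mm and 3.5 N at 54.9 mm, like the firm lids. In the last picture all six lids look level, and the thimble, vial, tower and spoon rest look unmoved. The hoop was not in any of the later pictures and the spool barely showed in the last one, but the arm never went near the hoop or touched the spool.
- **Disagreements:** The scene camera put the lids about 4 to 9 mm further in x than the top camera did. I relied on the top and wrist cameras, which agreed to about 2 mm. The picture-based height estimate is only good to about 3 mm, so the rib touch is the real evidence that the lid is shut.

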